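# Press a resin stone into its brass setting

### The arm

A 6-joint arm with a two-finger parallel gripper is mounted at the origin on the work surface. World frame = base frame: x ahead of the robot, y to its left, z up, the work surface at z = 0. Lengths are in m, angles in rad, forces in N, time in s.
With the tool pointing down it reaches from about 0.375 to 0.9 m from the base axis. Payload 3.1 kg.
Tool frame: the origin (TCP) lies where the fingers leave the gripper's body, on its centre line; the fingertips stand 73 mm ahead of it and the grasp point (between the pads) lies 54 mm ahead of it; z points along the fingers, y is the line along which they close (so a half turn about z gives the same grasp; the last joint's range is limited). The gripper opens to 85 mm and grips with 20 to 120 N. Pads are 22 mm wide; open, the fingers measure 114 mm over their backs; the gripper's body (76 mm by 85 mm) begins 54 mm behind the grasp point. The pads swing forward as they close: fully open they stand 13 mm farther back than shut.
Start: joints at [-1.389, 0.527, 1.433, -0, 1.181, -0.178], TCP at [0.221, -0.585, 0.304] pointing down, gripper open.
Joint ranges: [-3.08, 3.08], [-0.75, 2.2], [0.22, 2.44], [-1.43, 4.57], [0, 2.65], [-2.85, 2.85]. Speed limits (rad/s): [2.79, 2.79, 3.14, 3.14, 3.14, 3.14].

### API

Orientations are given as a 3x3 rotation matrix whose columns are the frame's x, y, z axes.
In Python, from bench import monitor, imaging, robot gives the robot as it stands. The module is installed in compiled form; this text tells all that it offers.
- The arm moves only by the tool step_arm, never from a script. Its argument "motion" is a list of rows, each a list of 3 entries, a list of its own where there are three numbers: the shift along the tool's x, y, z in mm, then the turn, a rotation vector about the tool's x, y, z in degrees, then the finger opening in mm, from 0 to 85.4. In form: [[[tx, ty, tz], [ax, ay, az], claw], ...]. A call has 1 to 10 rows; each row is the pose to reach, as a shift and turn from the pose commanded when the call began, along the tool's axes at that moment; what a row does not reach only later rows make up. A row lasts 1/10 s, in which the tool goes at most 50 mm and 8.59 degrees, less where a joint would pass 70% of its speed; a pose out of reach is approached as far as the arm can. A call with a gripper value outside its range is refused whole. The fingers move at their own pace and stop on an object; the grip force is fixed at half the most. Time passes only in rows, so rows that repeat a pose let the fingers close. It gives the time, the measured TCP pose, the force, the opening and the grip force at its end, in the units of the state.
- monitor.sense(): the state, without advancing time (a new reading comes with each control period).
- imaging.capture(name): name is "scene" or "side" or "wrist"; returns the picture (420x560x3 uint8, red, green, blue); there is no depth.
- imaging.get_calibration(name): a dict with "mtx" (3x3 intrinsics, pixels), "position" and "attitude" of the camera in the world; the wrist camera has in their place "tool_from_camera" (4x4, takes a point from camera to tool coordinates, whose origin is the TCP and whose axes are the flange's). Camera axes: x right, y up, looking along -z (the intrinsics and any distortion apply to the point x, -y, -z); pixel columns grow to the right and rows downward; lengths in m; the calibration is good to about 2 mm. A picture is of the moment at which its call begins: read the wrist's pose just before it. get_calibration takes no time and is no camera call.
- robot.hand_in(): hands the job in; it is judged then, once.
Trained networks look in the newest picture that a camera, given by its name, has taken for a name from the list of things; names that differ only in an ending like _2 or _b are one class to them, and where a whole thing is asked for, a point or a joint stands for the part that bears it (a point fixed in the world has none). Each returns a list of dicts, best first, with "confidence" (0 to 1); they miss things now and then, are a little off and sometimes report something else, mostly with a low value. They report only what shows in the picture. A call takes as long as a camera call. They do not tell look-alikes from the thing itself.
- imaging.boxes_of(camera, thing): "xy" ([column, row] in pixels, amid what is visible of it).
The state is a dict: "time_s": time; "joint_pos": joint angles; "dq": joint speeds; "effort": joint torques, N m; "eef_pos": TCP position; "tcp_rot": TCP orientation; "wrist_force": force on the tool from outside, world axes, zero at the start; "wrist_torque": the same for the moment, N m; "gripper_width": opening from 0.0 (shut) to 1.0 (fully open); "grip_force": force on a finger pad.
Only numpy, scipy, OpenCV 4.12 (cv2) and the standard library are available. Lean on these libraries where they do the work, as an engineer would, in place of code of your own. Each camera call takes 0.05 s, during which the arm holds its last target. There are 200 camera calls.

### The job

Pick up the purple stone from the cork board, gripping it lightly because it is brittle, and set it flat in the brass ring of the hand press. Then flip the red safety catch fully aside by pressing its thumb tab down, and after that pull the press's black grip bar over and all the way down onto the stone, and finish while still holding it down: the press springs open if let go. Leave the other stones, the paint bottle, the jar and the spool where they are.

Things in the scene. Friction and masses are not known exactly. Their poses are not given: they have to be found in the camera images.
- stone: the purple resin stone to be pressed: round, 36 mm across, 22 mm tall, straight sides up to 16 mm and a shallow dome above; about 30 g, loose, standing on the cork board. Origin: centre of its flat underside, z up. Brittle: it counts as crushed when the fingers' forces on it add up to more than 120 N (60 N from each of two fingers)
- stone_green: green stone of the same size and shape, origin at its underside; leave it alone
- stone_amber: amber-yellow stone of the same size and shape, origin at its underside; leave it alone
- stone_board: fixed cork board the three stones stand on, in a row 90 mm apart in an order that varies: 290 (x) x 100 (y) x 16 mm; origin: centre of its underside on the table
- press: the fixed hand press, a clamshell. Origin: on the table under the middle of the brass ring; +x points away from the robot to the hinge. Grey base 18 mm thick, x = -60 to +170, y = -100 to +100 mm. Two grey cheeks up to 116 mm high carry the hinge; at the start the lever stands upright over it, so the ring is free from above. Red catch on its post on the +y side
- setting_floor (a point): centre of the flat floor inside the brass ring, 30 mm above the table, on a 70 x 70 mm block; the ring is 41 mm inside, 54 mm outside and rises 5 mm above this floor. The stone stands on this floor
- catch (a joint): red safety catch, rad: 0 = guarding (its upper arm stands in front of the lever and blocks it), 1.1 = fully flipped aside (stop). It turns about an axis along the press's x; pressing its thumb tab down increases the value; light friction (about 2 N at the tab) keeps it where it is left. It may start a few hundredths open
- catch_tab (a point): point on top of the red thumb tab, 52 mm out from the pivot. The tab is a flat bar 32 mm wide (press x), 7 mm thick, reaching 62 mm outwards (press +y) from the pivot; it points about 0.5 rad upwards when guarding, 0.6 rad downwards when flipped: this point goes about 55 mm down and under 10 mm sideways
- catch_pivot (a point): the catch's pivot, 135 mm above the table; fixed
- press_lever (a joint): lever of the press, rad: 0 = open, standing upright and leaning 0.18 rad back (to press +x); 1.75 = fully down, lever level (stop). A spring pushes it open: it takes about 2 N at the bar to start it moving and about 12 N to hold it fully down on the stone
- press_hinge (a point): middle of the lever's hinge axis, which lies along the press's y, 95 mm above the table and 120 mm behind (press +x) the ring's centre; fixed
- grip_bar: black grip bar, a freely turning sleeve 18 mm thick, 110 mm long along press y; two yellow rails (78 mm clear between) carry its ends. Origin: its middle, 190 mm from the hinge axis: at the start 282 mm above the table and 34 mm behind the hinge (press +x), at the end 95 mm above the table and 190 mm in front of it. Between the rails the nearest part is a cross plate 52 mm from the bar's axis
- press_pad: black rubber pressing pad, 34 mm across, sprung (up to 10 mm), under the lever's cross plate 120 mm from the hinge; comes down on the stone's top and gives about 6 mm (6 to 7 N) when the lever is fully down. Origin: centre of its pressing face
- paint_bottle: small upright paint bottle, purple, white cap, 38 mm across, 100 mm tall; leave it alone
- glitter_jar: low green jar with black cap, 52 mm across, 42 mm tall; leave it alone
- wire_spool: brass-coloured spool standing on end, 44 mm across, 36 mm tall; leave it alone
Mind the look-alikes: they are no part of the job. Of the things like the stone, leave any that is grey or pink; of the rest the larger one is meant.

How it is judged:
On the way, in this order (a step that is already met when the one before it is completed fails the run):
1. the purple stone stands flat in the brass ring, let go, while the lever is still open (horizontal distance between stone and setting_floor below 0.006 m and z of stone in the frame of setting_floor below 0.002 m and angle between stone's own z axis and vertical below 0.08 rad and contact force between the fingers and stone below 0.2 N and value of joint press_lever below 0.2 rad), for 0.2 s.
2. the safety catch is flipped aside, the lever still open (value of joint catch above 0.85 rad and value of joint press_lever below 0.25 rad), for 0.1 s.
3. the lever is pulled fully down and the pad presses the stone (value of joint press_lever above 1.7 rad and contact force between press_pad and stone above 2 N), for 0.2 s.
At the end, for the whole second after the job is handed in: For the last second the robot holds the grip bar (over 2 N), lever above 1.70 of 1.75 rad, pad pressing the stone (over 2 N), stone flat in the ring (6 mm of centre, 2 mm of floor, tilt under 0.08 rad), catch above 0.85 rad (all of step 3 and value of joint catch above 0.85 rad and contact force between any of the arm, the fingers and grip_bar above 2 N and horizontal distance between stone and setting_floor below 0.006 m and z of stone in the frame of setting_floor below 0.002 m and angle between stone's own z axis and vertical below 0.08 rad); the arm keeps its last pose, push and grip.
It fails at once if the brittle stone is squeezed with more than 120 N in all by the fingers (contact force between the fingers and stone above 120 N).
It fails at once if another stone is moved by more than 20 mm (distance of any of stone_green, stone_amber from where it was at the start of the episode above 0.02 m).
It fails at once if the bottle, jar or spool is moved by more than 30 mm (distance of any of paint_bottle, glitter_jar, wire_spool from where it was at the start of the episode above 0.03 m).
It also fails if it takes over 61 s, if anything falls off the work surface, if the arm or the gripper's body presses on something with over 40 N, if the wrist force passes 120 N, or if a joint passes its speed limit or range.

## Working session

There is one attempt and no reset: what is moved stays moved. The work goes in short steps, Python scripts to look and compute and a tool call to move; the robot and the scene stay as the last step left them, time stands still between calls to the robot, and variables do not carry over. Pictures are saved under pics/ and viewed, at most 10 in all, crops included, and the job is handed in when it is done.

Besides the shell and the picture viewer there is one more tool, called after "Emit:" as a command line: name --argument value ..., lists and objects as JSON in quotes. step_arm: Moves the arm, as the interface text tells. Its arguments: {"type":"object","properties":{"motion":{"type":"array","items":{"type":"array"}}},"required":["motion"]}

```bash
mkdir -p pics; cat > h.py <<'E'
import numpy as np, cv2
from bench import monitor, imaging, robot
def cam(name, s=None):
    c=imaging.get_calibration(name); K=np.array(c["mtx"])
    if "position" in c: return K,np.array(c["attitude"]),np.array(c["position"]),c
    s=s or monitor.sense(); T=np.array(c["tool_from_camera"]); R=np.array(s["tcp_rot"])
    return K,R@T[:3,:3],np.array(s["eef_pos"])+R@T[:3,3],c
def ray(name,px,s=None):
    K,R,p,_=cam(name,s); v=np.linalg.inv(K)@[px[0],px[1],1]
    d=R@np.array([v[0],-v[1],-v[2]]); return p,d/np.linalg.norm(d)
def atz(name,px,z,s=None):
    p,d=ray(name,px,s); return p+d*(z-p[2])/d[2]
def proj(name,P,s=None):
    K,R,p,_=cam(name,s); q=R.T@(np.array(P)-p); u=K@[q[0],-q[1],-q[2]]; return u[:2]/u[2]
def tri(rays):
    A=0;b=0
    for p,d in rays:
        M=np.eye(3)-np.outer(d,d); A=A+M; b=b+M@p
    return np.linalg.solve(A,b)
def snap(name,f=None):
    im=imaging.capture(name)
    if f: cv2.imwrite("pics/"+f,im[:,:,::-1])
    return im
E
python3 - <<'E'
from h import *
np.set_printoptions(precision=4,suppress=True)
a=snap("scene");b=snap("side")
cv2.imwrite("pics/a.png",cv2.resize(a,(800,600))[:,:,::-1]);cv2.imwrite("pics/b.png",cv2.resize(b,(800,600))[:,:,::-1])
for c in("scene","side"):
    K,R,p,d=cam(c);print(c,{k:v for k,v in d.items() if k not in("attitude",)},-R[:,2])
    for t in("stone","setting_floor","catch_tab","catch_pivot","press_hinge","grip_bar","press_pad","press","stone_board","paint_bottle","stone_green","stone_amber"):
        print(t,[(np.round(q["xy"],1).tolist(),round(q["confidence"],2)) for q in imaging.boxes_of(c,t)])
s=monitor.sense();print(s["eef_pos"],s["tcp_rot"],s["time_s"],s["wrist_force"])
E
```

```text
scene {'mtx': array([[440.7411,   0.    , 282.4937],
       [  0.    , 440.7411, 210.1258],
       [  0.    ,   0.    ,   1.    ]]), 'position': array([ 1.3116, -0.0467,  0.9446])} [-0.693   0.0154 -0.7208]
stone [([139.9, 266.8], 0.53), ([152.1, 298.7], 0.52), ([181.4, 254.8], 0.45)]
setting_floor [([351.3, 243.3], 0.96)]
catch_tab [([395.2, 220.0], 0.71)]
catch_pivot [([347.3, 246.4], 0.61)]
press_hinge [([349.6, 244.7], 0.55)]
grip_bar [([368.7, 201.4], 0.94)]
press_pad [([178.2, 231.6], 0.72)]
press [([351.1, 243.4], 0.81), ([216.3, 277.3], 0.55)]
stone_board [([190.5, 242.3], 0.71)]
paint_bottle [([412.6, 213.8], 0.59), ([220.8, 280.7], 0.43)]
stone_green [([190.8, 204.5], 0.43)]
stone_amber [([179.9, 232.9], 0.44)]
side {'mtx': array([[466.1652,   0.    , 274.383 ],
       [  0.    , 466.1652, 210.8036],
       [  0.    ,   0.    ,   1.    ]]), 'position': array([ 0.3777, -0.7049,  0.9821])} [ 0.1544  0.6371 -0.7552]
stone [([386.1, 359.9], 0.62), ([346.0, 388.3], 0.61), ([321.6, 343.6], 0.58)]
setting_floor [([270.2, 195.8], 0.57)]
catch_tab [([266.0, 142.3], 0.67)]
catch_pivot [([274.1, 198.9], 0.77)]
press_hinge [([272.5, 199.2], 0.92)]
grip_bar [([275.9, 195.3], 0.39)]
press_pad [([282.7, 143.4], 0.58)]
press [([273.7, 195.9], 0.59)]
stone_board [([281.6, 350.5], 0.65)]
paint_bottle [([214.4, 152.6], 0.67)]
stone_green [([241.7, 363.5], 0.49)]
stone_amber [([286.9, 358.7], 0.59)]
[ 0.2207 -0.5847  0.3039] [[ 0.9356  0.353   0.    ]
 [ 0.353  -0.9356  0.    ]
 [ 0.      0.     -1.    ]] 1.3 [-0.4019 -0.3966 -1.0485]
```

View pics/a.png

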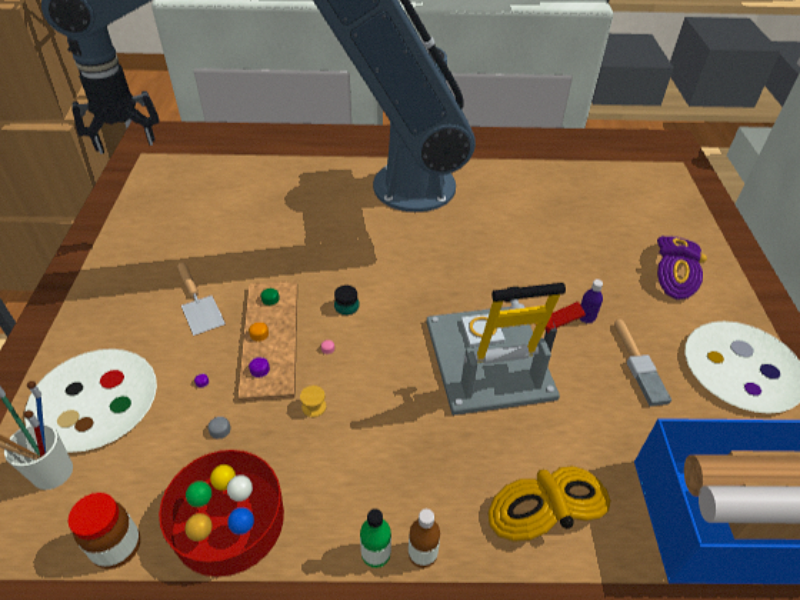

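View pics/b.png

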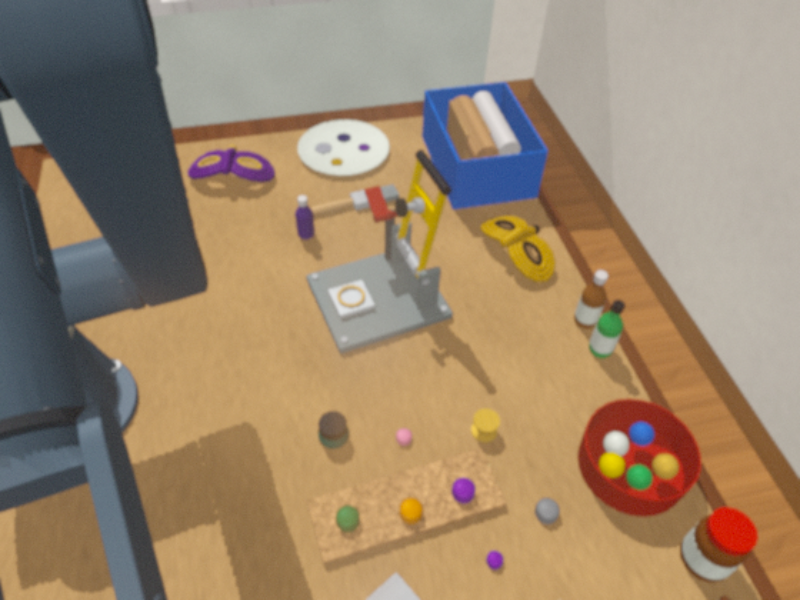

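The purple look-alikes (scene, 800-px view) are the stone on the board (260,367), the small purple one on the table (202,380), the grey one (219,427), the pink one (328,346), and the purple bottle and mask. I choose the larger purple one on the board. The press has its ring at (484,328), its bar at (528,292) and the red tab at (566,315). Next I fit the stone and press poses and check them with an overlay.

```bash
cat > fit.py <<'E'
from h import *
from scipy.optimize import least_squares
np.set_printoptions(precision=4,suppress=True)
f=560/800
def blob(c,im,seed,r=16):
    hsv=cv2.cvtColor(im,cv2.COLOR_RGB2HSV); m=cv2.inRange(hsv,(125,110,40),(155,255,255))
    n,l,st,ce=cv2.connectedComponentsWithStats(m)
    i=[k for k in range(1,n) if np.hypot(*(ce[k]-seed))<r]; i=max(i,key=lambda k:st[k,4]); return ce[i],st[i]
rs=[]
for c,sd in(("scene",(182,257)),("side",(325,343))):
    im=snap(c); ce,st=blob(c,im,np.array(sd)); print(c,ce,st,atz(c,ce,0.016+.011)); rs.append(ray(c,ce))
S=tri(rs);print("stone",S)
M=[("scene",(-.06,-.1,.018),(428,318)),("scene",(.17,-.1,.018),(452,412)),("scene",(.17,.1,.018),(558,400)),("scene",(0,0,.035),(484,328)),
("side",(-.06,-.1,.018),(343,351)),("side",(.17,-.1,.018),(451,312)),("side",(-.06,.1,.018),(308,273)),("side",(0,0,.035),(352,296)),
("scene",(.154,0,.282),(528,292)),("side",(.154,0,.282),(433,172))]
def W(q,p): c,s=np.cos(q[2]),np.sin(q[2]); return np.array([q[0]+c*p[0]-s*p[1],q[1]+s*p[0]+c*p[1],p[2]])
res=least_squares(lambda q:np.concatenate([proj(c,W(q,p))-np.array(x)*f for c,p,x in M]),[.6,.1,0],loss="soft_l1")
q=res.x;print("press",q,"\n",np.array([np.append(proj(c,W(q,p))-np.array(x)*f,0) for c,p,x in M])[:,:2])
np.save("q.npy",q)
a,b=0.5,np.sin(.5)
tab=[]
for nm in("scene","side"):
    im=snap(nm)
    def line(P,col):
        cv2.polylines(im,[np.array([proj(nm,W(q,p))*16 for p in P]).astype(int)],False,col,1,cv2.LINE_AA,4)
    line([(-.06,-.1,.018),(.17,-.1,.018),(.17,.1,.018),(-.06,.1,.018),(-.06,-.1,.018)],(0,255,255))
    t=np.linspace(0,6.3,40); line([(.027*np.cos(u),.027*np.sin(u),.035) for u in t],(0,255,0))
    line([(.154,-.055,.282),(.154,.055,.282)],(255,0,255))
    line([(.12,-.05,.095),(.12,.05,.095)],(255,255,255))
    s0=np.array([S[0],S[1],0]);P=[tuple(s0+[.018*np.cos(u),.018*np.sin(u),.016]) for u in t]
    cv2.polylines(im,[np.array([proj(nm,p)*16 for p in P]).astype(int)],False,(255,255,255),1,cv2.LINE_AA,4)
    o=(155,170,420,310) if nm=="scene" else (190,90,370,380)
    cr=im[o[1]:o[3],o[0]:o[2]]; k=min(800/cr.shape[1],600/cr.shape[0]);cv2.imwrite(f"pics/o_{nm}.png",cv2.resize(cr,None,fx=k,fy=k,interpolation=2)[:,:,::-1]); print(nm,o,k)
E
python3 fit.py
```

```text
scene [180.9057 256.6604] [174 250  15  14 159] [ 0.6025 -0.2923  0.027 ]
side [324.0594 342.8713] [317 335  15  17 202] [ 0.596  -0.2937  0.027 ]
stone [ 0.5978 -0.2927  0.0221]
press [0.5037 0.1258 0.1733] 
 [[-1.6929 -1.9021]
 [-0.3169 -0.6315]
 [ 1.6047 -2.7995]
 [-0.874  -1.3913]
 [-0.7815 -1.8934]
 [ 3.8257  0.07  ]
 [-0.1005  0.1801]
 [ 1.0917 -1.2147]
 [ 0.0215  0.3284]
 [ 1.8415 -0.5068]]
scene (155, 170, 420, 310) 3.018867924528302
side (190, 90, 370, 380) 2.0689655172413794
```

View pics/o_scene.png

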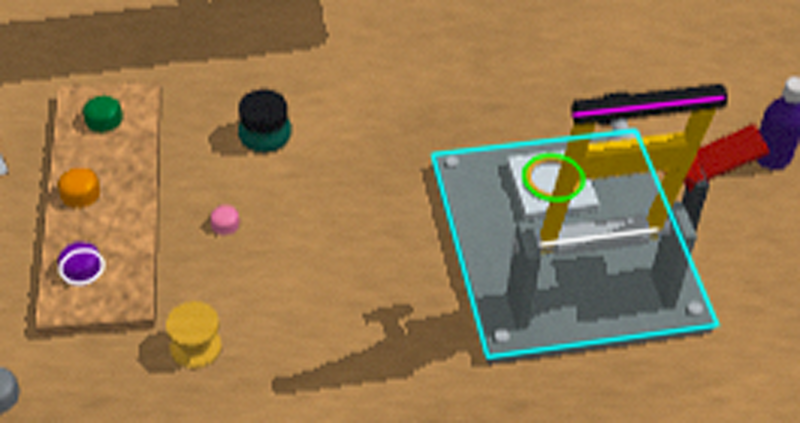

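View pics/o_side.png

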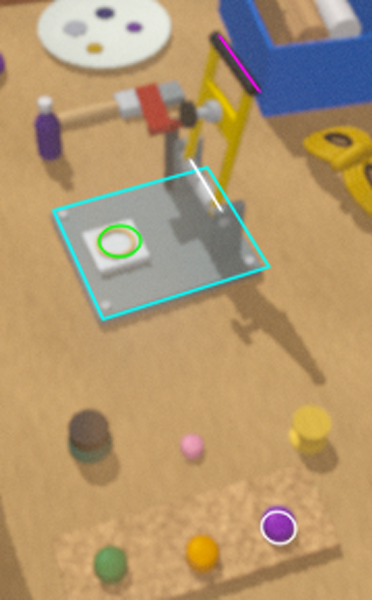

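The overlay fits: press at (0.504, 0.126), yaw 9.9°, stone at (0.598, -0.293). The crop confirms the board stone as the larger purple one, and I move above it.

```bash
cat >> h.py <<'E'
from scipy.spatial.transform import Rotation as Ro
def Rz(y): c,s=np.cos(y),np.sin(y); return np.array([[c,s,0],[s,-c,0],[0,0,-1]])
def rel(p,R,s=None):
    s=s or monitor.sense(); R0=np.array(s["tcp_rot"])
    return np.round(R0.T@(np.array(p)-s["eef_pos"])*1000,1), np.round(np.degrees(Ro.from_matrix(R0.T@R).as_rotvec()),2)
E
python3 - <<'E'
from h import *
np.set_printoptions(precision=4,suppress=True)
print(imaging.get_calibration("wrist"))
print(rel((.598,-.293,.22),Rz(.1733)))
E
```

```text
{'mtx': array([[347.803 ,   0.    , 277.403 ],
       [  0.    , 347.803 , 211.1657],
       [  0.    ,   0.    ,   1.    ]]), 'tool_from_camera': array([[ 0.0003,  0.9589,  0.2839,  0.0723],
       [ 1.    , -0.0005,  0.0008, -0.    ],
       [ 0.0009,  0.2839, -0.9589, -0.0692],
       [ 0.    ,  0.    ,  0.    ,  1.    ]])}
(array([ 456.1, -139.8,   83.9]), array([ 0.  ,  0.  , 10.74]))
```

Emit:
step_arm --motion '[[[456, -140, 84], [0, 0, 10.74], 85], [[456, -140, 84], [0, 0, 10.74], 85], [[456, -140, 84], [0, 0, 10.74], 85], [[456, -140, 84], [0, 0, 10.74], 85], [[456, -140, 84], [0, 0, 10.74], 85], [[456, -140, 84], [0, 0, 10.74], 85], [[456, -140, 84], [0, 0, 10.74], 85], [[456, -140, 84], [0, 0, 10.74], 85], [[456, -140, 84], [0, 0, 10.74], 85], [[456, -140, 84], [0, 0, 10.74], 85]]'

```text
time_s: 2.5
eef_pos: [0.6001, -0.2902, 0.2193]
tcp_rot: [[0.985, 0.175, 0.0], [0.175, -0.985, 0.001], [0.0, -0.0, -1.0]]
wrist_force: [0.7, -0.7, 0.5]
gripper_width: 0.99
grip_force: 0.0
```

Emit:
step_arm --motion '[[[0, 0, 0], [0, 0, 0], 70], [[0, 0, 0], [0, 0, 0], 70], [[0, 0, 0], [0, 0, 0], 70], [[0, 0, 0], [0, 0, 0], 70], [[0, 0, 0], [0, 0, 0], 70]]'

```text
time_s: 3.0
eef_pos: [0.5971, -0.294, 0.2203]
tcp_rot: [[0.985, 0.17, 0.0], [0.17, -0.985, -0.0], [0.0, 0.0, -1.0]]
wrist_force: [0.7, -0.3, 0.0]
gripper_width: 0.817
grip_force: 0.0
```

```bash
python3 - <<'E'
from h import *
np.set_printoptions(precision=4,suppress=True)
s=monitor.sense(); im=snap("wrist","w1.png")
print(s["time_s"],s["eef_pos"],s["tcp_rot"],s["gripper_width"],s["wrist_force"])
hsv=cv2.cvtColor(im,cv2.COLOR_RGB2HSV); m=cv2.inRange(hsv,(125,110,40),(155,255,255))
n,l,st,ce=cv2.connectedComponentsWithStats(m)
for i in range(1,n):
    if st[i,4]>150:
        print(st[i],ce[i],atz("wrist",ce[i],.016+.015,s))
        e=cv2.fitEllipse(max(cv2.findContours((l==i).astype(np.uint8),0,1)[0],key=len));print(e,"predicted outline of base/top:")
        for z in(.016,.032):print(z,proj("wrist",(.598,-.293,z),s))
E
```

```text
3.0 [ 0.5971 -0.294   0.2203] [[ 0.9854  0.1705  0.0003]
 [ 0.1705 -0.9854 -0.0003]
 [ 0.0002  0.0004 -1.    ]] 0.8168892361840691 [ 0.7428 -0.3499  0.0334]
[ 254  179   46   48 1719] [276.6731 202.5311] [ 0.5995 -0.2929  0.031 ]
((276.6751708984375, 202.5220184326172), (45.12803268432617, 46.65329360961914), 178.46607971191406) predicted outline of base/top:
0.016 [276.5503 199.5651]
0.032 [276.4983 204.8107]
[388 182  32  31 754] [403.5066 196.7838] [ 0.6206 -0.3878  0.031 ]
((403.5037536621094, 196.79513549804688), (28.659757614135742, 31.714082717895508), 106.91902160644531) predicted outline of base/top:
0.016 [276.5503 199.5651]
0.032 [276.4983 204.8107]
```

View pics/w1.png

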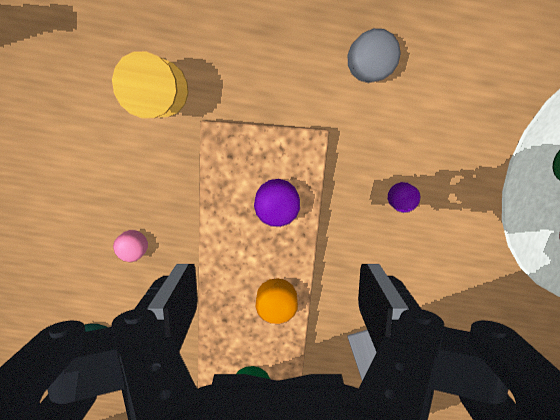

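The stone sits at (0.599, -0.293), 36 mm across as it should be. The nearby purple one is only about 24 mm, so it is the decoy. I descend and then close in small steps so the grip stays light.

Emit:
step_arm --motion '[[[1, 0, 40], [0, 0, 0], 60], [[1, 0, 80], [0, 0, 0], 60], [[1, 0, 105], [0, 0, 0], 60], [[1, 0, 118], [0, 0, 0], 60], [[1, 0, 123], [0, 0, 0], 55], [[1, 0, 123], [0, 0, 0], 50], [[1, 0, 123], [0, 0, 0], 45], [[1, 0, 123], [0, 0, 0], 40], [[1, 0, 123], [0, 0, 0], 38], [[1, 0, 123], [0, 0, 0], 37]]'

```text
time_s: 4.05
eef_pos: [0.5992, -0.2927, 0.0978]
tcp_rot: [[0.985, 0.173, 0.001], [0.173, -0.985, -0.001], [0.001, 0.001, -1.0]]
wrist_force: [0.5, 0.2, -0.5]
gripper_width: 0.43
grip_force: 0.0
```

Emit:
step_arm --motion '[[[0, 0, 0], [0, 0, 0], 36], [[0, 0, 0], [0, 0, 0], 35.5], [[0, 0, 0], [0, 0, 0], 35], [[0, 0, 0], [0, 0, 0], 35], [[0, 0, 0], [0, 0, 0], 35]]'

```text
time_s: 4.55
eef_pos: [0.5991, -0.2928, 0.0974]
tcp_rot: [[0.985, 0.172, 0.001], [0.172, -0.985, -0.001], [0.001, 0.001, -1.0]]
wrist_force: [-0.2, 0.9, 4.9]
gripper_width: 0.413
grip_force: 6.3
```

Emit:
step_arm --motion '[[[0, 0, 0], [0, 0, 0], 34], [[0, 0, 0], [0, 0, 0], 34], [[0, 0, 0], [0, 0, 0], 34]]'

```text
time_s: 4.85
eef_pos: [0.5991, -0.2928, 0.0976]
tcp_rot: [[0.985, 0.173, 0.001], [0.173, -0.985, -0.001], [0.001, 0.001, -1.0]]
wrist_force: [-0.9, -0.4, 4.7]
gripper_width: 0.403
grip_force: 17.8
```

Emit:
step_arm --motion '[[[0, 0, -5], [0, 0, 0], 34], [[0, 0, -25], [0, 0, 0], 34], [[0, 0, -60], [0, 0, 0], 34], [[0, 0, -100], [0, 0, 0], 34], [[0, 0, -125], [0, 0, 0], 34], [[0, 0, -125], [0, 0, 0], 34]]'

```text
time_s: 5.45
eef_pos: [0.6006, -0.2937, 0.2262]
tcp_rot: [[0.985, 0.173, 0.007], [0.173, -0.985, -0.005], [0.006, 0.006, -1.0]]
wrist_force: [-0.1, 0.2, 0.3]
gripper_width: 0.4
grip_force: 17.7
```

```bash
python3 - <<'E'
from h import *
np.set_printoptions(precision=4,suppress=True)
q=np.load("q.npy")
print(rel((q[0],q[1],.225),Rz(q[2]+np.pi/2)), monitor.sense()["joint_pos"])
P=tri([ray("scene",(395.2,220)),ray("side",(266,142.3))]); c,s=np.cos(q[2]),np.sin(q[2])
d=P-[q[0],q[1],0]; print("tab centre press frame",c*d[0]+s*d[1],-s*d[0]+c*d[1],d[2])
E
```

```text
(array([ -23.1, -429.9,   -1.5]), array([  0.53,  -0.  , -90.  ])) [-0.6216  0.6702  1.3897  0.0002  1.0734  0.7757]
tab centre press frame 0.09440718381369104 0.10548833832881553 0.14921117227558303
```

Emit:
step_arm --motion '[[[-22, -430, -3], [0, 0, -90], 34], [[-22, -430, -3], [0, 0, -90], 34], [[-22, -430, -3], [0, 0, -90], 34], [[-22, -430, -3], [0, 0, -90], 34], [[-22, -430, -3], [0, 0, -90], 34], [[-22, -430, -3], [0, 0, -90], 34], [[-22, -430, -3], [0, 0, -90], 34], [[-22, -430, -3], [0, 0, -90], 34], [[-22, -430, -3], [0, 0, -90], 34], [[-22, -430, -3], [0, 0, -90], 34]]'

```text
time_s: 6.45
eef_pos: [0.5, 0.1309, 0.2234]
tcp_rot: [[-0.114, 0.993, -0.005], [0.994, 0.114, 0.001], [0.001, -0.005, -1.0]]
wrist_force: [0.3, 0.2, -1.0]
gripper_width: 0.402
grip_force: 17.7
```

```bash
python3 - <<'E'
from h import *
q=np.load("q.npy"); print(rel((q[0],q[1],.225),Rz(q[2]+np.pi/2)))
E
```

```text
(array([-5.5,  3. , -1.6]), array([-0.27, -0.09, -3.4 ]))
```

Emit:
step_arm --motion '[[[0, 0, 0], [0, 0, 0], 34], [[0, 0, 0], [0, 0, 0], 34], [[0, 0, 0], [0, 0, 0], 34], [[0, 0, 0], [0, 0, 0], 34]]'

```text
time_s: 6.85
eef_pos: [0.5032, 0.1263, 0.2246]
tcp_rot: [[-0.1, 0.995, -0.001], [0.995, 0.1, 0.0], [0.0, -0.001, -1.0]]
wrist_force: [-1.0, -0.6, 0.1]
gripper_width: 0.402
grip_force: 17.7
```

```bash
python3 - <<'E'
from h import *
np.set_printoptions(precision=4,suppress=True)
q=np.load("q.npy"); s=monitor.sense(); print(s["eef_pos"],rel((q[0],q[1],.225),Rz(q[2]+np.pi/2),s))
im=snap("wrist")
t=np.linspace(0,6.3,40)
cv2.polylines(im,[np.array([proj("wrist",(q[0]+.027*np.cos(u),q[1]+.027*np.sin(u),.035),s)*16 for u in t]).astype(int)],False,(0,255,0),1,cv2.LINE_AA,4)
for z in(.03,.035):print(proj("wrist",(q[0],q[1],z),s))
cv2.imwrite("pics/w2.png",im[:,:,::-1])
E
```

```text
[0.5032 0.1263 0.2246] (array([-0.6,  0.4, -0.4]), array([-0.03, -0.  , -4.22]))
[278.0739 205.0745]
[278.0699 206.7891]
```

View pics/w2.png

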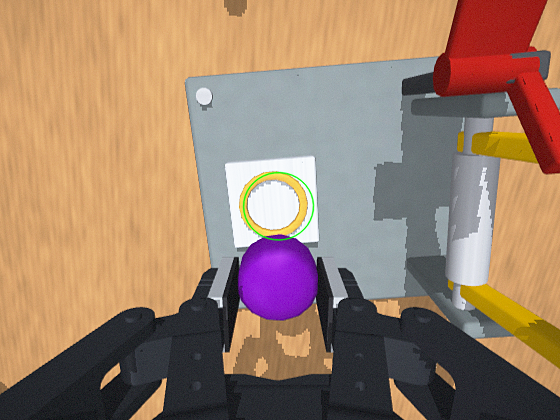

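The wrist view shows the ring at about (273,204), roughly 4 px left of the prediction, and the stone centred between the pads. I fit the ring from its colour.

```bash
python3 - <<'E'
from h import *
np.set_printoptions(precision=4,suppress=True)
q=np.load("q.npy"); s=monitor.sense(); im=snap("wrist")
hsv=cv2.cvtColor(im,cv2.COLOR_RGB2HSV); m=cv2.inRange(hsv,(12,110,120),(30,255,255)); m[:160]=0;m[245:]=0;m[:,:225]=0;m[:,325:]=0
ys,xs=np.nonzero(m); pts=np.stack([xs,ys],1)[ys<233]
hull=cv2.convexHull(pts.astype(np.int32)); e=cv2.fitEllipse(hull); print(len(xs),e)
# white floor inside
P=atz("wrist",e[0],.035,s); print("ring",P)
w=cv2.inRange(hsv,(0,0,225),(180,30,255)); 
n,l,st,ce=cv2.connectedComponentsWithStats(w); i=l[204,272]; print("floor blob",st[i],ce[i],atz("wrist",ce[i],.031,s))
print("to yaw+90 at ring, z .120:",rel((P[0],P[1],.120),Rz(q[2]+np.pi/2),s))
st_=np.nonzero(cv2.inRange(hsv,(125,110,40),(155,255,255))); print("held stone px centre x",st_[1].min(),st_[1].max(), "tcp axis px at z-.06", proj("wrist",np.array(s["eef_pos"])+np.array(s["tcp_rot"])[:,2]*.058,s))
E
```

```text
1401 ((272.6897888183594, 204.0906982421875), (66.09748840332031, 67.85983276367188), 89.51914978027344)
ring [0.4994 0.1276 0.035 ]
floor blob [ 248  181   51   49 1880] [273.0122 205.3947] [0.4998 0.1255 0.031 ]
to yaw+90 at ring, z .120: (array([  1.5,  -3.6, 104.7]), array([-0.02, -0.  , -4.19]))
held stone px centre x 238 317 tcp axis px at z-.06 [276.7162 292.1279]
```

```bash
python3 - <<'E'
from h import *
np.set_printoptions(precision=4,suppress=True)
s=monitor.sense(); im=snap("wrist"); hsv=cv2.cvtColor(im,cv2.COLOR_RGB2HSV)
m=cv2.inRange(hsv,(120,90,30),(160,255,255)); n,l,st,ce=cv2.connectedComponentsWithStats(m); i=1+np.argmax(st[1:,4]); print("mask",st[i],ce[i])
R=np.array(s["tcp_rot"]);t=np.linspace(0,2*np.pi,60)
for dx in(-.002,0,.002):
    pts=[]
    for h in np.linspace(0,.022,12):
        r=.018 if h<=.016 else .018*np.sqrt(max(0,1-((h-.016)/.006)**2))
        pts+=[proj("wrist",np.array(s["eef_pos"])+R@[dx+r*np.cos(u),r*np.sin(u),.0814-h],s) for u in t]
    p=np.array(pts); a,b=p.min(0),p.max(0); print(dx,a,b-a,"centroid hull y",(a+b)/2)
E
```

```text
mask [ 237  235   81   86 5545] [277.3912 277.6191]
-0.002 [235.07   235.4346] [83.4418 89.0269] centroid hull y [276.7909 279.9481]
0 [234.9113 231.341 ] [83.7574 89.1569] centroid hull y [276.79   275.9195]
0.002 [234.7513 227.2185] [84.0754 89.2865] centroid hull y [276.7891 271.8617]
```

Emit:
step_arm --motion '[[[2, -3.6, 20], [0, 0, -4.2], 34], [[2, -3.6, 50], [0, 0, -4.2], 34], [[2, -3.6, 80], [0, 0, -4.2], 34], [[2, -3.6, 95], [0, 0, -4.2], 34], [[2, -3.6, 103], [0, 0, -4.2], 34], [[2, -3.6, 104.7], [0, 0, -4.2], 34], [[2, -3.6, 104.7], [0, 0, -4.2], 34], [[2, -3.6, 104.7], [0, 0, -4.2], 34]]'

```text
time_s: 7.8
eef_pos: [0.4999, 0.1288, 0.1211]
tcp_rot: [[-0.175, 0.985, 0.002], [0.985, 0.175, 0.0], [-0.0, 0.002, -1.0]]
wrist_force: [-0.8, -0.1, 0.2]
gripper_width: 0.401
grip_force: 17.7
```

```bash
python3 - <<'E'
from h import *
np.set_printoptions(precision=4,suppress=True)
q=np.load("q.npy"); s=monitor.sense(); im=snap("wrist")
hsv=cv2.cvtColor(im,cv2.COLOR_RGB2HSV)
print(s["eef_pos"],rel((.4996,.127,.1114),Rz(q[2]+np.pi/2),s),s["wrist_force"],s["grip_force"])
t=np.linspace(0,6.3,40)
cv2.polylines(im,[np.array([proj("wrist",(.4996+.027*np.cos(u),.127+.027*np.sin(u),.035),s)*16 for u in t]).astype(int)],False,(0,255,0),1,cv2.LINE_AA,4)
cv2.imwrite("pics/w3.png",cv2.resize(im[180:400,120:440],(800,550))[:,:,::-1])
E
```

```text
[0.4999 0.1288 0.1211] (array([-1.7, -0.6,  9.7]), array([0.11, 0.02, 0.14])) [-0.8182 -0.1407  0.2215] 17.715509100817144
```

View pics/w3.png

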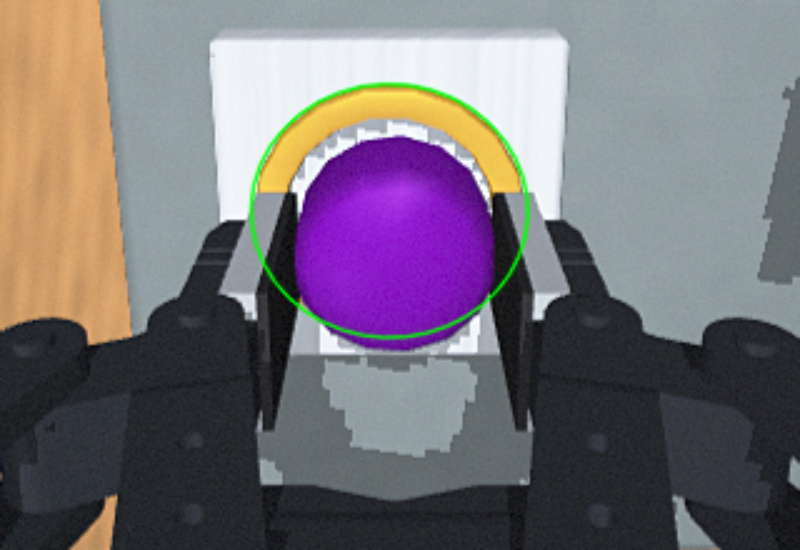

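The stone sits within about 1 mm of the ring centre (ring at about column 390, stone at 394), so I correct slightly and lower it.

Emit:
step_arm --motion '[[[-0.7, -0.6, 0], [0, 0, 0], 34], [[-0.7, -0.6, 3], [0, 0, 0], 34], [[-0.7, -0.6, 5], [0, 0, 0], 34], [[-0.7, -0.6, 7], [0, 0, 0], 34], [[-0.7, -0.6, 8], [0, 0, 0], 34], [[-0.7, -0.6, 8.5], [0, 0, 0], 34], [[-0.7, -0.6, 8.5], [0, 0, 0], 34]]'

```text
time_s: 8.55
eef_pos: [0.4987, 0.128, 0.1116]
tcp_rot: [[-0.175, 0.985, -0.0], [0.985, 0.175, 0.0], [0.0, -0.0, -1.0]]
wrist_force: [0.2, -0.4, -0.6]
gripper_width: 0.403
grip_force: 17.7
```

Emit:
step_arm --motion '[[[0, 0, 0.6], [0, 0, 0], 34], [[0, 0, 0.6], [0, 0, 0], 34], [[0, 0, 0.6], [0, 0, 0], 36], [[0, 0, 0.6], [0, 0, 0], 38], [[0, 0, 0.6], [0, 0, 0], 42], [[0, 0, 0.6], [0, 0, 0], 48], [[0, 0, 0.6], [0, 0, 0], 52], [[0, 0, 0.6], [0, 0, 0], 52]]'

```text
time_s: 9.35
eef_pos: [0.4988, 0.128, 0.1111]
tcp_rot: [[-0.175, 0.985, -0.0], [0.985, 0.175, 0.0], [0.0, -0.0, -1.0]]
wrist_force: [0.6, 0.2, 0.1]
gripper_width: 0.609
grip_force: 0.0
```

Emit:
step_arm --motion '[[[0, 0, -5], [0, 0, 0], 52], [[0, 0, -30], [0, 0, 0], 52], [[0, 0, -70], [0, 0, 0], 52], [[0, 0, -110], [0, 0, 0], 52], [[0, 0, -113], [0, 0, 0], 52], [[0, 0, -113], [0, 0, 0], 52], [[0, 0, -113], [0, 0, 0], 52]]'

```text
time_s: 10.05
eef_pos: [0.498, 0.128, 0.2234]
tcp_rot: [[-0.175, 0.985, -0.002], [0.985, 0.175, -0.0], [0.0, -0.002, -1.0]]
wrist_force: [0.7, 0.1, -0.2]
gripper_width: 0.606
grip_force: 0.0
```

```bash
python3 - <<'E'
from h import *
np.set_printoptions(precision=4,suppress=True)
q=np.load("q.npy"); s=monitor.sense(); im=snap("wrist")
print(s["time_s"],s["eef_pos"],s["wrist_force"])
hsv=cv2.cvtColor(im,cv2.COLOR_RGB2HSV)
def el(lo,hi,z):
    m=cv2.inRange(hsv,lo,hi); k=np.zeros_like(m); k[160:250,220:330]=1; m*=k
    n,l,st,ce=cv2.connectedComponentsWithStats(m); i=1+np.argmax(st[1:,4])
    e=cv2.fitEllipse(cv2.convexHull(np.argwhere(l==i)[:,::-1].astype(np.int32))); print(st[i],e,atz("wrist",e[0],z,s)); return
el((125,110,40),(155,255,255),.043); el((12,110,100),(30,255,255),.0345)
o=cv2.resize(im[:300],(800,429)); cv2.imwrite("pics/w4.png",o[:,:,::-1])
a=snap("scene");b=snap("side")
for c in("scene","side"): print(imaging.boxes_of(c,"catch_tab")[:2],imaging.boxes_of(c,"grip_bar")[:2])
E
```

```text
10.05 [0.498  0.128  0.2234] [ 0.697   0.1232 -0.2418]
[ 256  185   47   49 1852] ((279.0099792480469, 209.2454376220703), (47.33339309692383, 49.81044387817383), 179.49542236328125) [0.4989 0.1282 0.043 ]
[ 246  175   68   66 1396] ((279.41595458984375, 207.26417541503906), (65.78178405761719, 67.94200134277344), 86.60553741455078) [0.4993 0.1274 0.0345]
[{'xy': [393.9, 218.7], 'confidence': 0.76}] [{'xy': [370.8, 202.0], 'confidence': 0.63}, {'xy': [221.0, 281.1], 'confidence': 0.62}]
[] [{'xy': [301.5, 118.8], 'confidence': 0.74}]
```

View pics/w4.png

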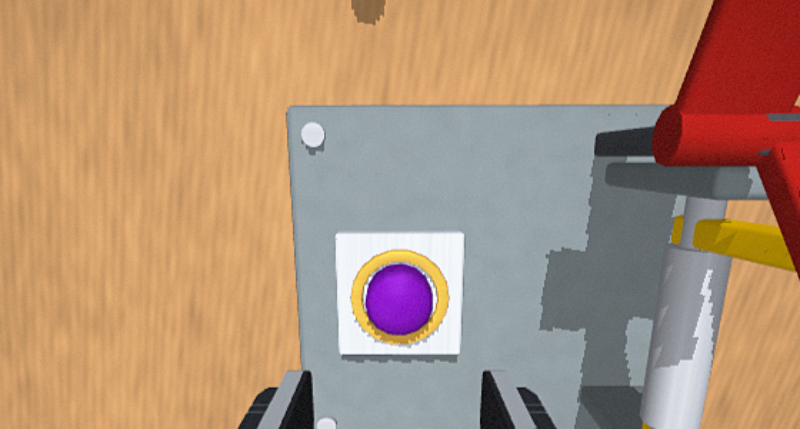

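The stone stands flat in the ring, within 1 mm of centre, and has been let go. Next I go above the catch for a view of the tab and its upper arm.

Emit:
step_arm --motion '[[[0, 0, -50], [0, 0, 0], 30], [[20, 0, -100], [0, 0, 0], 20], [[60, 0, -126], [0, 0, 0], 10], [[110, 0, -126], [0, 0, 0], 0], [[130, 30, -126], [0, 0, 0], 0], [[130, 75, -126], [0, 0, 0], 0], [[130, 98, -126], [0, 0, 0], 0], [[130, 98, -126], [0, 0, 0], 0], [[130, 98, -126], [0, 0, 0], 0], [[130, 98, -126], [0, 0, 0], 0]]'

```text
time_s: 11.4
eef_pos: [0.5712, 0.2728, 0.3496]
tcp_rot: [[-0.175, 0.985, -0.002], [0.985, 0.175, -0.001], [-0.0, -0.003, -1.0]]
wrist_force: [-0.0, -0.8, 0.5]
gripper_width: 0.0
grip_force: 0.0
```

```bash
python3 - <<'E'
from h import *
np.set_printoptions(precision=4,suppress=True)
np.save("q.npy",[.4994,.1272,.1745])
s=monitor.sense(); w=snap("wrist"); a=snap("scene"); b=snap("side")
print(s["time_s"],s["eef_pos"],s["tcp_rot"],s["gripper_width"])
print([imaging.boxes_of("wrist",t) for t in("catch_tab","catch_pivot","grip_bar")])
ca=cv2.resize(a[170:290,320:430],(360,393),interpolation=2); cb=cv2.resize(b[70:200,220:340],(360,390),interpolation=2)
W=cv2.resize(w,(440,330))
out=np.zeros((600,800,3),np.uint8); out[:330,:440]=W; out[:393,440:]=ca; out[330:600,:249]=cv2.resize(cb,(249,270))
cv2.imwrite("pics/m1.png",out[:,:,::-1])
E
```

```text
11.4 [0.5712 0.2728 0.3496] [[-0.1749  0.9846 -0.0025]
 [ 0.9846  0.1749 -0.0006]
 [-0.0001 -0.0025 -1.    ]] 0.000489689250224822
[[{'xy': [277.5, 228.6], 'confidence': 0.98}], [{'xy': [233.5, 241.0], 'confidence': 0.74}, {'xy': [318.9, 295.2], 'confidence': 0.19}], []]
```

View pics/m1.png

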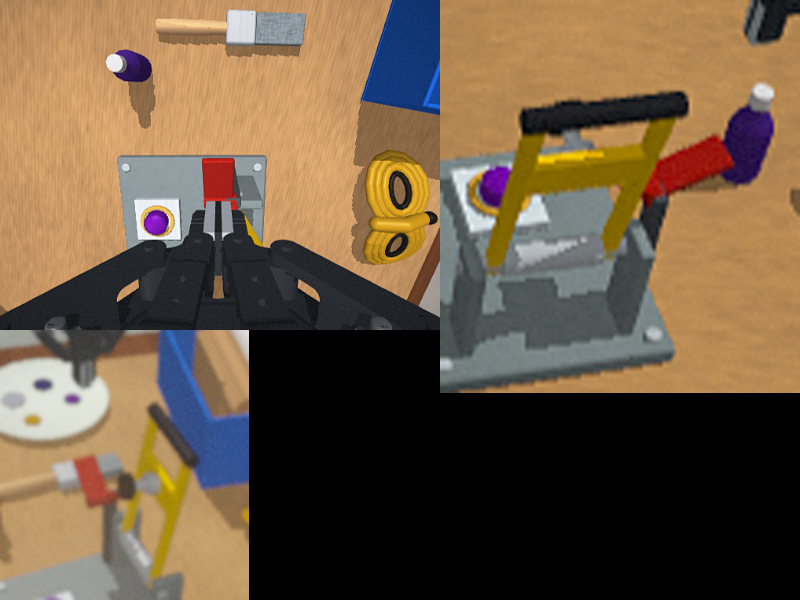

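The wrist view shows the tab squarely below, at native columns 258–299 with its outer edge at row about 201. The upper arm is hidden behind the fingers.

```bash
python3 - <<'E'
from h import *
np.set_printoptions(precision=4,suppress=True)
q=np.load("q.npy"); s=monitor.sense(); im=snap("wrist"); c,sn=np.cos(q[2]),np.sin(q[2])
def F(P): d=np.array(P)-[q[0],q[1],0]; return np.array([c*d[0]+sn*d[1],-sn*d[0]+c*d[1],d[2]])*1000
hsv=cv2.cvtColor(im,cv2.COLOR_RGB2HSV); m=cv2.inRange(hsv,(0,150,80),(6,255,255))|cv2.inRange(hsv,(174,150,80),(180,255,255))
n,l,st,ce=cv2.connectedComponentsWithStats(m)
for i in range(1,n):
    if st[i,4]>60: print(st[i],ce[i])
i=1+np.argmax(st[1:,4]); x,y,w,h,_=st[i]
for r in range(y,y+h,6):
    k=np.nonzero(l[r]==i)[0]; print(r,k.min(),k.max())
print("outer edge",F(atz("wrist",(x,y+1),.168,s)),F(atz("wrist",(x+w,y+1),.168,s)))
print("mid", F(atz("wrist",(277.5,228.6),.153,s)),"tcp",F(s["eef_pos"]))
E
```

```text
[ 255  201   45   67 2237] [276.2821 228.9106]
201 256 295
207 256 296
213 256 295
219 256 295
225 257 295
231 257 295
237 257 294
243 258 294
249 258 298
255 258 298
261 258 299
267 295 299
outer edge [ 80.2313 136.0924 168.    ] [113.9081 136.1625 168.    ]
mid [ 97.096  109.8391 153.    ] tcp [ 96.9059 131.0009 350.4672]
```

Emit:
step_arm --motion '[[[23, -2, 30], [0, -8, 0], 0], [[23, -2, 60], [0, -16, 0], 0], [[23, -2, 85], [0, -25, 0], 0], [[23, -2, 99], [0, -25, 0], 0], [[23, -2, 99], [0, -25, 0], 0], [[23, -2, 99], [0, -25, 0], 0], [[23, -2, 99], [0, -25, 0], 0]]'

```text
time_s: 12.45
eef_pos: [0.5678, 0.2947, 0.2533]
tcp_rot: [[-0.156, 0.985, 0.076], [0.894, 0.173, -0.414], [-0.421, 0.004, -0.907]]
wrist_force: [-0.3, 0.3, 0.6]
gripper_width: -0.001
grip_force: 0.0
```

Emit:
step_arm --motion '[[[4.2, 0, 9.1], [0, 0, 0], 0], [[8.4, 0, 18.1], [0, 0, 0], 0], [[12.7, 0, 27.2], [0, 0, 0], 0], [[12.7, 0, 27.2], [0, 0, 0], 0]]'

```text
time_s: 12.85
eef_pos: [0.566, 0.295, 0.2194]
tcp_rot: [[-0.159, 0.985, 0.072], [0.892, 0.175, -0.417], [-0.423, -0.003, -0.906]]
wrist_force: [0.2, -0.9, -0.1]
gripper_width: -0.004
grip_force: 0.0
```

```bash
cat >> h.py <<'E'
def F(P):
    q=np.load("q.npy"); c,sn=np.cos(q[2]),np.sin(q[2]); d=np.array(P)-[q[0],q[1],0]; return np.round(np.array([c*d[0]+sn*d[1],-sn*d[0]+c*d[1],d[2]])*1000,1)
def stat(L=.073):
    s=monitor.sense(); R=np.array(s["tcp_rot"]); p=np.array(s["eef_pos"]); print("t",s["time_s"],"tcp",F(p),"tip",F(p+L*R[:,2]),"f",np.round(s["wrist_force"],1),"w",round(s["gripper_width"],3),"g",round(s["grip_force"],1)); return s
E
python3 - <<'E'
from h import *
stat(); a=snap("scene"); b=snap("side")
print(imaging.boxes_of("scene","catch_tab")[:1],imaging.boxes_of("side","catch_tab")[:1])
E
```

```text
t 12.85 tcp [ 94.7 153.7 219.4] tip [ 94.6 122.8 153.3] f [ 0.2 -0.9 -0.1] w -0.004 g 0.0
[{'xy': [392.7, 222.9], 'confidence': 0.68}] [{'xy': [267.5, 145.1], 'confidence': 0.69}]
```

Emit:
step_arm --motion '[[[4.2, 0, 9.1], [0, 0, 0], 0], [[8.4, 0, 18.1], [0, 0, 0], 0], [[12.7, 0, 27.2], [0, 0, 0], 0], [[14.8, 0, 31.7], [0, 0, 0], 0], [[14.8, 0, 31.7], [0, 0, 0], 0], [[14.8, 0, 31.7], [0, 0, 0], 0]]'

```text
time_s: 13.65
eef_pos: [0.566, 0.2953, 0.1853]
tcp_rot: [[-0.159, 0.985, 0.072], [0.892, 0.174, -0.417], [-0.423, -0.002, -0.906]]
wrist_force: [-0.5, 0.5, -0.9]
gripper_width: 0.001
grip_force: 0.0
```

```bash
python3 - <<'E'
from h import *
stat(); a=snap("scene"); b=snap("side")
print(imaging.boxes_of("scene","catch_tab")[:1],imaging.boxes_of("side","catch_tab")[:1])
E
```

```text
t 13.65 tcp [ 94.7 154.  185.3] tip [ 94.6 123.1 119.1] f [-0.5  0.5 -0.9] w 0.001 g 0.0
[{'xy': [391.8, 227.1], 'confidence': 0.78}] [{'xy': [269.5, 146.4], 'confidence': 0.63}]
```

```bash
cat > tab.py <<'E'
from h import *
def Wd(p): q=np.load("q.npy"); c,s=np.cos(q[2]),np.sin(q[2]); p=np.array(p)/1000; return np.array([q[0]+c*p[0]-s*p[1],q[1]+s*p[0]+c*p[1],p[2]])
stat(); m0=None
for nm,box in(("scene",(320,170,440,290)),("side",(220,90,340,210))):
    im=snap(nm); hsv=cv2.cvtColor(im,cv2.COLOR_RGB2HSV); m=cv2.inRange(hsv,(0,150,60),(7,255,255))|cv2.inRange(hsv,(173,150,60),(180,255,255))
    k=np.zeros_like(m);k[box[1]:box[3],box[0]:box[2]]=1;n,l,st,ce=cv2.connectedComponentsWithStats(m*k)
    print(nm,[(st[i].tolist(),np.round(ce[i],1).tolist()) for i in range(1,n) if st[i,4]>25])
    for a in(.5,0,-.4,-.6): print(a,proj(nm,Wd((95,83+62*np.cos(a),135+62*np.sin(a)))).round(1),end=" ")
    print()
    cv2.imwrite(f"pics/t_{nm}.png",im[:,:,::-1])
E
python3 tab.py
```

```text
t 13.85 tcp [ 95.2 154.1 186.2] tip [ 95.3 123.3 120. ] f [ 0.4  0.3 -0.2] w 0.002 g 0.0
scene [([382, 216, 23, 19, 181], [391.5, 226.5])]
0.5 [408.4 213.9] 0 [408.6 221.7] -0.4 [404.6 228.3] -0.6 [401.5 231.4] 
side [([256, 136, 19, 19, 108], [267.2, 148.0])]
0.5 [259.6 129.7] 0 [258.7 136.5] -0.4 [259.4 144.2] -0.6 [260.2 148.4]
```

Emit:
step_arm --motion '[[[1.3, 0, 2.7], [0, 0, 0], 0], [[2.1, 0, 4.5], [0, 0, 0], 0], [[2.5, 0, 5.4], [0, 0, 0], 0], [[2.5, 0, 5.4], [0, 0, 0], 0], [[2.5, 0, 5.4], [0, 0, 0], 0]]'

```text
time_s: 14.45
eef_pos: [0.5667, 0.2955, 0.1802]
tcp_rot: [[-0.158, 0.985, 0.074], [0.892, 0.175, -0.416], [-0.422, 0.0, -0.906]]
wrist_force: [0.8, -1.3, 1.6]
gripper_width: 0.001
grip_force: 0.7
```

```bash
python3 tab.py
```

```text
t 14.45 tcp [ 95.4 154.1 180.2] tip [ 95.5 123.2 114.1] f [ 0.8 -1.3  1.6] w 0.001 g 0.7
scene [([382, 216, 22, 20, 176], [391.3, 226.7])]
0.5 [408.4 213.9] 0 [408.6 221.7] -0.4 [404.6 228.3] -0.6 [401.5 231.4] 
side [([257, 135, 18, 20, 91], [268.3, 147.9])]
0.5 [259.6 129.7] 0 [258.7 136.5] -0.4 [259.4 144.2] -0.6 [260.2 148.4]
```

Emit:
step_arm --motion '[[[0.8, 0, 1.8], [0, 0, 0], 0], [[1.6, 0, 3.4], [0, 0, 0], 0], [[1.6, 0, 3.4], [0, 0, 0], 0], [[1.6, 0, 3.4], [0, 0, 0], 0]]'

```text
time_s: 14.95
eef_pos: [0.5664, 0.2955, 0.1761]
tcp_rot: [[-0.159, 0.985, 0.074], [0.892, 0.175, -0.416], [-0.422, -0.0, -0.906]]
wrist_force: [0.3, -0.0, 2.6]
gripper_width: -0.0
grip_force: 0.5
```

```bash
python3 tab.py
```

```text
t 14.95 tcp [ 95.3 154.1 176.1] tip [ 95.3 123.3 110. ] f [ 0.3 -0.   2.6] w -0.0 g 0.5
scene [([382, 216, 21, 21, 172], [391.2, 226.9])]
0.5 [408.4 213.9] 0 [408.6 221.7] -0.4 [404.6 228.3] -0.6 [401.5 231.4] 
side [([261, 135, 14, 20, 86], [269.1, 147.3])]
0.5 [259.6 129.7] 0 [258.7 136.5] -0.4 [259.4 144.2] -0.6 [260.2 148.4]
```

Emit:
step_arm --motion '[[[0.8, 0, 1.8], [0, 0, 0], 0], [[1.7, 0, 3.6], [0, 0, 0], 0], [[2.1, 0, 4.5], [0, 0, 0], 0], [[2.1, 0, 4.5], [0, 0, 0], 0]]'

```text
time_s: 15.45
eef_pos: [0.5667, 0.2955, 0.1751]
tcp_rot: [[-0.158, 0.985, 0.076], [0.891, 0.175, -0.419], [-0.425, 0.002, -0.905]]
wrist_force: [-4.4, 1.2, 17.7]
gripper_width: 0.002
grip_force: 7.3
```

```bash
python3 tab.py
```

```text
t 15.45 tcp [ 95.4 154.  175.1] tip [ 95.6 123.  109. ] f [-4.4  1.2 17.7] w 0.002 g 7.3
scene [([382, 216, 21, 22, 168], [391.1, 227.0])]
0.5 [408.4 213.9] 0 [408.6 221.7] -0.4 [404.6 228.3] -0.6 [401.5 231.4] 
side [([259, 135, 16, 20, 89], [268.9, 147.4])]
0.5 [259.6 129.7] 0 [258.7 136.5] -0.4 [259.4 144.2] -0.6 [260.2 148.4]
```

The tab is on its stop: 17.7 N, with its edge at the pixel expected for -0.6 rad. I back off and open the fingers.

Emit:
step_arm --motion '[[[0, 0, -30], [0, 0, 0], 0], [[0, 0, -75], [0, 0, 0], 0], [[0, 0, -120], [0, 0, 0], 0], [[-20, 0, -160], [0, 8, 0], 20], [[-40, 0, -200], [0, 16, 0], 40], [[-55, 0, -238], [0, 25, 0], 50], [[-55, 0, -238], [0, 25, 0], 50], [[-55, 0, -238], [0, 25, 0], 50], [[-55, 0, -238], [0, 25, 0], 50], [[-55, 0, -238], [0, 25, 0], 50]]'

```text
time_s: 16.55
eef_pos: [0.5567, 0.3457, 0.4077]
tcp_rot: [[-0.176, 0.984, -0.005], [0.984, 0.176, -0.002], [-0.001, -0.005, -1.0]]
wrist_force: [0.0, 0.5, -0.2]
gripper_width: 0.587
grip_force: 0.0
```

```bash
python3 tab.py; python3 - <<'E'
from h import *
from tab import Wd
q=np.load("q.npy"); print(rel(Wd((154,0,410)),Rz(q[2]+np.pi/2)))
for c in("scene","side"): print(c,imaging.boxes_of(c,"grip_bar")[:1],proj(c,Wd((154,0,282))))
E
```

```text
t 16.55 tcp [ 94.4 205.2 407.7] tip [ 94.  205.1 334.7] f [ 0.   0.5 -0.2] w 0.587 g 0.0
scene [([382, 216, 21, 21, 196], [391.9, 227.1])]
0.5 [408.4 213.9] 0 [408.6 221.7] -0.4 [404.6 228.3] -0.6 [401.5 231.4] 
side [([257, 135, 17, 19, 84], [267.1, 147.7])]
0.5 [259.6 129.7] 0 [258.7 136.5] -0.4 [259.4 144.2] -0.6 [260.2 148.4] 
t 16.65 tcp [ 94.7 205.3 408.2] tip [ 94.4 205.2 335.2] f [ 0.8  0.3 -0.2] w 0.584 g 0.0
scene [([382, 216, 21, 21, 194], [391.9, 227.1])]
0.5 [408.4 213.9] 0 [408.6 221.7] -0.4 [404.6 228.3] -0.6 [401.5 231.4] 
side [([257, 135, 17, 19, 86], [267.2, 147.7])]
0.5 [259.6 129.7] 0 [258.7 136.5] -0.4 [259.4 144.2] -0.6 [260.2 148.4] 
(array([-205.4,   58.6,   -1. ]), array([-0.13,  0.04,  0.12]))
scene [{'xy': [369.4, 202.2], 'confidence': 0.68}] [370.07987689 203.29786431]
side [{'xy': [302.9, 122.9], 'confidence': 0.82}] [303.03764982 119.71167209]
```

Emit:
step_arm --motion '[[[-50, 15, 0], [0, 0, 0], 55], [[-100, 30, 0], [0, 0, 0], 55], [[-150, 45, 0], [0, 0, 0], 55], [[-190, 58, 0], [0, 0, 0], 55], [[-205, 59, 0], [0, 0, 0], 55], [[-205, 59, 0], [0, 0, 0], 55], [[-205, 59, 0], [0, 0, 0], 55]]'

```text
time_s: 17.55
eef_pos: [0.6511, 0.1547, 0.4103]
tcp_rot: [[-0.175, 0.985, -0.001], [0.985, 0.175, 0.001], [0.001, -0.001, -1.0]]
wrist_force: [-0.8, 0.2, 0.3]
gripper_width: 0.642
grip_force: 0.0
```

```bash
python3 - <<'E'
from h import *
from tab import Wd
s=stat(); im=snap("wrist"); cv2.imwrite("pics/w5.png",im[:,:,::-1])
print(imaging.boxes_of("wrist","grip_bar")[:2],proj("wrist",Wd((154,0,282)),s))
g=im.max(2); # dark bar row profile in centre columns
r=int(proj("wrist",Wd((154,0,282)),s)[1])
for row in range(r-40,r+41,10): print(row,g[row,200:360:8])
E
```

```text
t 17.55 tcp [154.1   0.8 410.3] tip [154.1   0.9 337.3] f [-0.8  0.2  0.3] w 0.642 g 0.0
scene [([382, 216, 21, 21, 193], [392.0, 227.0])]
0.5 [408.4 213.9] 0 [408.6 221.7] -0.4 [404.6 228.3] -0.6 [401.5 231.4] 
side [([257, 135, 17, 19, 82], [267.0, 147.8])]
0.5 [259.6 129.7] 0 [258.7 136.5] -0.4 [259.4 144.2] -0.6 [260.2 148.4] 
t 17.65 tcp [154.    1.9 410.5] tip [154.    2.  337.5] f [ 0.4 -0.6  0.3] w 0.642 g 0.0
[{'xy': [278.1, 230.9], 'confidence': 0.71}] [277.17625791 236.28259521]
196 [ 48  53 161 171 163 233 223 179  37  52  39  36 233 223 228 231 220 227
 216 218]
206 [ 52  46 241 245 244 129 239 150  38  41  50  27 219 218 217 220 219 222
 228 220]
216 [ 44  49 150 150 158 143 214 177  29  46  49  45 225 222 225 220 211 218
 216 219]
226 [ 18  34 172 164 166 170 203 177  32  47  36  37 216 219 219 216 227 219
 214 218]
236 [129 124 127 125 124 183 157 183  32  47  47  37 226 228 224 221 223 217
 221 225]
246 [224 226 227 222 228 214 233 183  36  49  45  32 219 227 221 211 218 208
 219 223]
256 [222 225 224 218 221 215 230 186  42  42  48  36 218 223 220 213 221 220
 209 218]
266 [169  44 225 222 224 201 223 162  35  50  49  37 219 226 218 212 220 222
  30 170]
276 [165  26 246 223 218 162 155 145  35  46  49  33 221 217 218 225 213 222
  26  34]
```

Bar dark columns are about 264–288, centred near 277 between the fingers, as predicted. I descend and grip.

Emit:
step_arm --motion '[[[0, 0, 30], [0, 0, 0], 55], [[0, 0, 60], [0, 0, 0], 55], [[0, 0, 72], [0, 0, 0], 55], [[0, 0, 75], [0, 0, 0], 45], [[0, 0, 75], [0, 0, 0], 30], [[0, 0, 75], [0, 0, 0], 20], [[0, 0, 75], [0, 0, 0], 10], [[0, 0, 75], [0, 0, 0], 5], [[0, 0, 75], [0, 0, 0], 0], [[0, 0, 75], [0, 0, 0], 0]]'

```text
time_s: 18.75
eef_pos: [0.6515, 0.1541, 0.3371]
tcp_rot: [[-0.175, 0.985, 0.001], [0.985, 0.175, 0.001], [0.0, 0.001, -1.0]]
wrist_force: [-4.4, 1.1, 5.1]
gripper_width: 0.194
grip_force: 58.5
```

```bash
python3 - <<'E'
from h import *
stat(.054)
L=[]
for v in np.arange(.0,1.76,.0875):
    a=v-.18; L.append((round(v,3),round(-190*(np.sin(a)-np.sin(-.18)),1),round(-190*(np.cos(a)-np.cos(.18)),1)))
print(L)
E
```

```text
t 18.75 tcp [1.545e+02 1.000e-01 3.371e+02] tip [1.546e+02 1.000e-01 2.831e+02] f [-4.4  1.1  5.1] w 0.194 g 58.5
[(np.float64(0.0), np.float64(-0.0), np.float64(-0.0)), (np.float64(0.088), np.float64(-16.5), np.float64(-2.3)), (np.float64(0.175), np.float64(-33.1), np.float64(-3.1)), (np.float64(0.262), np.float64(-49.7), np.float64(-2.4)), (np.float64(0.35), np.float64(-66.2), np.float64(-0.3)), (np.float64(0.438), np.float64(-82.4), np.float64(3.2)), (np.float64(0.525), np.float64(-98.3), np.float64(8.1)), (np.float64(0.612), np.float64(-113.7), np.float64(14.4)), (np.float64(0.7), np.float64(-128.4), np.float64(22.0)), (np.float64(0.788), np.float64(-142.5), np.float64(30.9)), (np.float64(0.875), np.float64(-155.7), np.float64(41.0)), (np.float64(0.962), np.float64(-168.0), np.float64(52.2)), (np.float64(1.05), np.float64(-179.2), np.float64(64.4)), (np.float64(1.138), np.float64(-189.4), np.float64(77.6)), (np.float64(1.225), np.float64(-198.4), np.float64(91.6)), (np.float64(1.312), np.float64(-206.1), np.float64(106.3)), (np.float64(1.4), np.float64(-212.4), np.float64(121.6)), (np.float64(1.487), np.float64(-217.5), np.float64(137.5)), (np.float64(1.575), np.float64(-221.1), np.float64(153.7)), (np.float64(1.662), np.float64(-223.3), np.float64(170.2)), (np.float64(1.75), np.float64(-224.0), np.float64(186.8))]
```

Emit:
step_arm --motion '[[[0, -8, -1], [0, 0, 0], 0], [[0, -16.5, -2.3], [0, 0, 0], 0], [[0, -25, -3], [0, 0, 0], 0], [[0, -33, -3.1], [0, 0, 0], 0], [[0, -41, -3], [0, 0, 0], 0], [[0, -50, -2.4], [0, 0, 0], 0], [[0, -58, -1.5], [0, 0, 0], 0], [[0, -66, -0.3], [0, 0, 0], 0], [[0, -66, -0.3], [0, 0, 0], 0]]'

```text
time_s: 19.65
eef_pos: [0.5861, 0.1424, 0.3376]
tcp_rot: [[-0.175, 0.985, 0.003], [0.985, 0.175, 0.0], [-0.0, 0.003, -1.0]]
wrist_force: [1.3, 2.6, 8.0]
gripper_width: 0.189
grip_force: 59.2
```

```bash
python3 - <<'E'
from h import *
from tab import Wd
stat(.054)
for c in("scene","side"):
    print(c,[proj(c,Wd((120-190*np.sin(a),0,95+190*np.cos(a)))).round(1) for a in(-.18,.17)],imaging.boxes_of(c,"grip_bar")[:1])
E
```

```text
t 19.65 tcp [ 8.800e+01 -1.000e-01  3.376e+02] tip [ 8.820e+01 -1.000e-01  2.646e+02] f [1.3 2.6 8. ] w 0.189 g 59.2
scene [([379, 216, 24, 21, 237], [390.2, 226.3])]
0.5 [408.4 213.9] 0 [408.6 221.7] -0.4 [404.6 228.3] -0.6 [401.5 231.4] 
side []
0.5 [259.6 129.7] 0 [258.7 136.5] -0.4 [259.4 144.2] -0.6 [260.2 148.4] 
t 19.75 tcp [ 8.880e+01 -1.000e-01  3.378e+02] tip [ 8.910e+01 -1.000e-01  2.838e+02] f [0.9 1.9 8.9] w 0.191 g 59.2
scene [array([370.1, 203.3]), array([360.9, 182.4])] [{'xy': [349.4, 183.4], 'confidence': 0.66}]
side [array([303. , 119.7]), array([277.6, 126. ])] [{'xy': [283.1, 154.0], 'confidence': 0.64}]
```

Emit:
step_arm --motion '[[[0, -8, 1.6], [0, 0, 0], 0], [[0, -16.2, 3.5], [0, 0, 0], 0], [[0, -32.1, 8.4], [0, 0, 0], 0], [[0, -47.5, 14.7], [0, 0, 0], 0], [[0, -62.2, 22.3], [0, 0, 0], 0], [[0, -76.3, 31.2], [0, 0, 0], 0], [[0, -89.5, 41.3], [0, 0, 0], 0], [[0, -101.8, 52.5], [0, 0, 0], 0], [[0, -113, 64.7], [0, 0, 0], 0], [[0, -113, 64.7], [0, 0, 0], 0]]'

```text
time_s: 20.85
eef_pos: [0.4729, 0.1221, 0.2704]
tcp_rot: [[-0.175, 0.985, -0.004], [0.985, 0.175, -0.001], [-0.0, -0.004, -1.0]]
wrist_force: [-2.8, -0.5, 8.1]
gripper_width: 0.187
grip_force: 60.2
```

Emit:
step_arm --motion '[[[0, -5.2, 6.5], [0, 0, 0], 0], [[0, -10.2, 13.2], [0, 0, 0], 0], [[0, -19.2, 27.2], [0, 0, 0], 0], [[0, -26.9, 41.9], [0, 0, 0], 0], [[0, -33.2, 57.2], [0, 0, 0], 0], [[0, -38.3, 73.1], [0, 0, 0], 0], [[0, -41.9, 89.3], [0, 0, 0], 0], [[0, -41.9, 89.3], [0, 0, 0], 0]]'

```text
time_s: 21.65
eef_pos: [0.4332, 0.115, 0.181]
tcp_rot: [[-0.175, 0.985, -0.004], [0.985, 0.175, -0.0], [0.0, -0.004, -1.0]]
wrist_force: [-2.1, -1.1, 8.5]
gripper_width: 0.185
grip_force: 60.3
```

```bash
python3 - <<'E'
from h import *
stat(.054)
E
```

```text
t 21.65 tcp [-67.4  -0.6 181. ] tip [-67.6  -0.5 127. ] f [-2.1 -1.1  8.5] w 0.185 g 60.3
```

Emit:
step_arm --motion '[[[0, -1.4, 8], [0, 0, 0], 0], [[0, -2.2, 16.5], [0, 0, 0], 0], [[0, -2.7, 24], [0, 0, 0], 0], [[0, -2.9, 30], [0, 0, 0], 0], [[0, -2.9, 34], [0, 0, 0], 0], [[0, -2.9, 36], [0, 0, 0], 0], [[0, -2.9, 36], [0, 0, 0], 0], [[0, -2.9, 36], [0, 0, 0], 0]]'

```text
time_s: 22.45
eef_pos: [0.4306, 0.1145, 0.1483]
tcp_rot: [[-0.176, 0.984, -0.001], [0.984, 0.176, -0.001], [-0.0, -0.001, -1.0]]
wrist_force: [-5.2, -1.5, 27.4]
gripper_width: 0.19
grip_force: 62.7
```

```bash
python3 - <<'E'
from h import *
stat(.054)
E
```

```text
t 22.45 tcp [-69.9  -0.5 148.3] tip [-70.   -0.5  94.3] f [-5.2 -1.5 27.4] w 0.19 g 62.7
```

Emit:
step_arm --motion '[[[0, 0, 1.5], [0, 0, 0], 0], [[0, 0, 1.5], [0, 0, 0], 0], [[0, 0, 1.5], [0, 0, 0], 0], [[0, 0, 1.5], [0, 0, 0], 0]]'

```text
time_s: 22.85
eef_pos: [0.4306, 0.1146, 0.1475]
tcp_rot: [[-0.176, 0.984, -0.0], [0.984, 0.176, -0.001], [-0.001, -0.0, -1.0]]
wrist_force: [-5.1, -0.4, 32.9]
gripper_width: 0.193
grip_force: 63.3
```

```bash
python3 - <<'E'
from h import *
from tab import Wd
s=stat(.054)
a=snap("scene"); b=snap("side")
for c,im in(("scene",a),("side",b)):
    for v in(1.75,1.6):
        al=v-.18
        for y in(-50,50): print(c,v,y,proj(c,Wd((120-190*np.sin(al),y,95+190*np.cos(al)))).round(1))
    print(imaging.boxes_of(c,"grip_bar")[:1])
out=np.zeros((400,800,3),np.uint8)
out[:,:400]=cv2.resize(a[170:300,300:430],(400,400),interpolation=2); out[:,400:]=cv2.resize(b[100:260,200:360],(400,400),interpolation=2)
cv2.imwrite("pics/m2.png",out[:,:,::-1])
E
```

```text
t 22.85 tcp [-70.   -0.5 147.5] tip [-70.   -0.5  74.5] f [-5.1 -0.4 32.9] w 0.193 g 63.3
scene [([379, 216, 24, 21, 238], [390.1, 226.3])]
0.5 [408.4 213.9] 0 [408.6 221.7] -0.4 [404.6 228.3] -0.6 [401.5 231.4] 
side [([257, 137, 17, 17, 84], [267.0, 148.3])]
0.5 [259.6 129.7] 0 [258.7 136.5] -0.4 [259.4 144.2] -0.6 [260.2 148.4] 
t 22.95 tcp [-70.   -0.5 147.5] tip [-70.   -0.5  93.5] f [-6.4 -1.5 33.7] w 0.189 g 63.3
scene 1.75 -50 [316.6 196. ]
scene 1.75 50 [351.5 192.2]
scene 1.6 -50 [317.6 189.1]
scene 1.6 50 [353.  185.2]
[{'xy': [323.3, 194.1], 'confidence': 0.6}]
side 1.75 -50 [225.8 211.5]
side 1.75 50 [213.7 184.9]
side 1.6 -50 [225.9 203.8]
side 1.6 50 [213.6 177.1]
[{'xy': [218.4, 205.2], 'confidence': 0.47}]
```

View pics/m2.png

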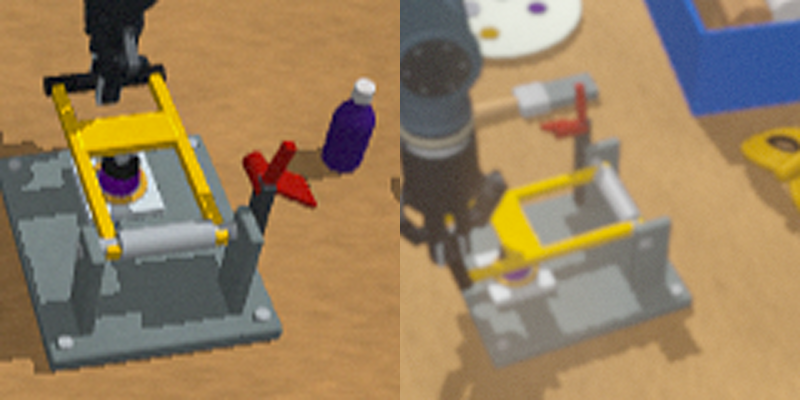

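The bar ends at about (316,197) and (352,193) native match the fully-down prediction. The pad sits on the stone in the ring, the catch is aside, and 33 N is being held. I hand in.

```bash
python3 -c "
from bench import robot
print(robot.hand_in())"
```

```text
the job is handed in; nothing more can be done
None
```

The job is handed in: the purple stone is in the brass ring, the red catch is flipped aside, and the arm is holding the press fully down on the stone (about 33 N at the wrist, 23 s used); the hand-in returned no verdict.

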